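# Lock a wooden block in the drilling jig with its cam lever

## Task

Get the wooden block in the drilling jig ready for drilling: first push it along the fence with a fingertip until it is home against the steel end stop, then push the red-handled cam lever round with a finger, all the way to its end, so that the cam jams the block squarely against the fence and the end stop. Only push things, do not pick anything up, and leave the tape roll, the cup and the marker where they are.

Things in the scene. Friction and masses are not known exactly. Their poses are not given: they have to be found in the camera images.
- jig: The fixed drilling jig: plywood base 160 (x) x 200 (y) x 16 mm high. Origin at the centre of its underside, on the table; x runs from the lever's side across to the fence, y from the open end to the end stop, z up. In this frame the seated block's centre is at x = 25, y = 45 mm. Two steel limit pins for the lever, 8 mm wide, top at z = 50, stand at about (-47, 71) and (-22, -11) mm.
- fence: The aluminium fence bar, fixed on the jig, 18 x 170 x 30 mm. Origin in the middle of the bar's underside, at jig (54, -6, 16) mm; axes as the jig. Its flat face, looking to jig -x, is at jig x = 45, its top at z = 46 mm. From it a drill-guide arm 28 mm wide reaches over the seated block (jig x = 13 to 63, y = 31 to 59; underside at z = 66, its steel bush from z = 63 to 77 mm).
- end_stop: The dark steel end stop, fixed on the jig, 58 (x) x 16 (y) x 26 mm high. Origin at the centre of its underside, at jig (16, 83, 16) mm; axes as the jig. Its flat face, looking to jig -y, is at jig y = 75 mm; its top is at z = 42 mm.
- block: The loose pale wooden block, 40 (x) x 60 (y) x 42 mm high, about 90 g, lying flat on the jig's base. Origin at the centre of its underside, at z = 16 mm; its y axis is its long side and points, within 3 degrees, along the jig's y. It starts 25 to 50 mm short of the end stop and 2 to 5 mm off the fence, and slides freely while the lever is open.
- lever_pivot (a point): A fixed point on the vertical axis of the cam lever, at jig (-22.5, +45) mm and z = 46 mm, the mid-height of the lever's arm; axes as the jig.
- lever_grip (a point): Point on the middle line of the lever's red handle, 85 mm from the pivot axis, z = 46 mm over the table; x axis outward along the arm, z up. The handle is round, 13 to 19 mm thick, from 46 to 106 mm out; inward of it the arm is a steel bar 12 mm wide, 8 mm thick. Under the arm, at the pivot, is the eccentric disc (40 mm across, z = 24 to 42 mm) that presses the block.
- cam_lever (a joint): Angle of the lever, rad. 0 = fully open: the arm points to 150 degrees in the jig's plan (from jig +x towards +y, counter-clockwise from above). It grows counter-clockwise, to 1.92 = fully over, on its limit, arm at 260 degrees, nearly along jig -y. Starts at 0 to 0.5; stays where left. 1 or 2 N on the handle turn it, up to about 12 N over the last 0.3 rad, where the cam bites.
- tape_roll: Bystander: roll of masking tape, 104 mm across, 24 mm high, lying beside the open end of the jig; origin at the centre of its underside.
- cup: Bystander: grey plastic mixing cup, 68 mm across, 62 mm high, beyond the end stop; origin at the centre of its underside.
- red_marker: Bystander: white felt marker with a red cap, about 125 mm long, 15 mm high, lying in front of the jig towards its open end; origin at the centre of its underside.
Mind the look-alikes: they are no part of the job. Of the things like the block, leave any that is blue; of the rest the larger one is meant.

How it is judged:
By the outcome, as a careful person would: the job done as asked, in the order asked, and still so for the second after the job is handed in, with the robot touching nothing.
It also fails if it takes over 51 s, if anything falls off the work surface, if the arm or the gripper's body presses on something with over 40 N, if the wrist force passes 120 N, or if a joint passes its speed limit or range.

## Robot

A 6-joint arm with a two-finger parallel gripper is mounted at the origin on a cart in front of the work surface, level with it; the furniture and walls round the work are solid. World frame = base frame: x ahead of the robot, y to its left, z up, the work surface at z = 0. Lengths are in m, angles in rad, forces in N, time in s.
With the tool pointing down it reaches from about 0.35 to 0.775 m from the base axis. Payload 7.3 kg.
Tool frame: the origin (TCP) lies at the very end of the fingers, on their centre line; the grasp point (between the pads) lies 19 mm behind it (robot.hold_point_z is the distance from the TCP to the grasp point, in m); z points along the fingers, y is the direction in which the jaws open and shut (so a half turn about z gives the same grasp; the last joint's range is limited). The gripper opens to 92 mm and grips with 3 to 60 N. Pads are 19 mm wide; open, the fingers measure 130 mm over their backs; the gripper's body (75 mm by 190 mm) begins 47 mm behind the grasp point.
Start: joints at [0.981, 0.342, 1.524, -0, 1.275, -0.146], TCP at [0.225, 0.474, 0.203] pointing down, gripper open.
Joint ranges: [-2.53, 2.53], [-0.77, 2.02], [0.04, 2.7], [-1, 4.14], [0.28, 2.66], [-3.11, 3.11]. Speed limits (rad/s): [2.57, 2.57, 3.14, 3.14, 3.14, 3.14].

## Interface

Orientations are given as [roll, pitch, yaw] about the fixed x, y, z axes, in that order (R = Rz(yaw) Ry(pitch) Rx(roll)).
In Python, from cell import monitor, viewer, robot gives the robot as it stands.
- The arm moves only by the tool move_arm, never from a script. Its argument "deltas" is a list of rows, each an object of numbers: "x", "y", "z": the shift along the tool's x, y, z in m; "wx", "wy", "wz": the turn, a rotation vector about the tool's x, y, z in degrees; "hand": the opening, from 0 (shut) to 1 (fully open). In form: [{"x": .., "y": .., "z": .., "wx": .., "wy": .., "wz": .., "hand": ..}, ...]. A call has 1 to 8 rows; each row is the pose to reach, as a shift and turn from the pose commanded when the call began, along the tool's axes at that moment; what a row does not reach only later rows make up. A row lasts 1/8 s, in which the tool goes at most 62.5 mm and 10.7 degrees, less where a joint would pass 70% of its speed; a pose out of reach is approached as far as the arm can. A call with a gripper value outside its range is refused whole. The fingers move at their own pace and stop on an object; "grip_force" is the grip in N (left out, the last holds). Time passes only in rows, so rows that repeat a pose let the fingers close. It gives the time, the measured TCP pose, the force and the opening at its end, in the units of the state.
- monitor.observe(): the state, without advancing time (a new reading comes with each control period).
- viewer.read_camera(name): name is "scene" or "top" or "wrist"; returns the picture (384x512x3 uint8, red, green, blue); there is no depth.
- viewer.camera_params(name): a dict with "camera_matrix" (3x3 intrinsics, pixels), "R" (3x3) and "t" (3): a world point X has camera coordinates R X + t. Camera axes: x right, y down, z forward; pixel columns grow to the right and rows downward; lengths in m; the calibration is good to about 2 mm. A picture is of the moment at which its call begins: read the wrist's pose just before it. camera_params takes no time and is no camera call; for the wrist camera it gives the pose at the moment of the call.
- robot.hand_in(): hands the job in, once; it reports no verdict.
The state is a dict: "time": time; "qpos": joint angles; "qvel": joint speeds; "joint_efforts": joint torques, N m; "tool_pos": TCP position; "tool_rot": TCP orientation; "contact_force": force on the tool from outside, world axes, zero at the start; "torque": the same for the moment, N m; "opening": finger opening in m.
Only numpy, scipy, OpenCV 4.12 (cv2) and the standard library are available. Lean on these libraries where they do the work, as an engineer would, in place of code of your own. Each camera call takes 0.05 s, during which the arm holds its last target. There are 200 camera calls.

## Working session

There is one attempt and no reset: what is moved stays moved. The work goes in short steps, Python scripts to look and compute and a tool call to move; the robot and the scene stay as the last step left them, time stands still between calls to the robot, and variables do not carry over. Pictures are saved under pics/ and viewed, about 8 in all and at most 12, crops included, and the job is handed in when it is done.

Besides the shell and the picture viewer there is one more tool, called after "Call:" as a command line: name --argument value ..., lists and objects as JSON in quotes. move_arm: Moves the arm, as the interface text tells. Its arguments: {"type":"object","properties":{"deltas":{"type":"array","items":{"type":"object","properties":{"x":{"type":"number"},"y":{"type":"number"},"z":{"type":"number"},"wx":{"type":"number"},"wy":{"type":"number"},"wz":{"type":"number"},"hand":{"type":"number"}}}},"grip_force":{"type":"number"}},"required":["deltas"]}

```bash
mkdir -p pics; ls
python3 - <<'E'
from cell import monitor, viewer, robot
import cv2,numpy as np
s=monitor.observe(); print(s)
a=viewer.read_camera("scene"); b=viewer.read_camera("top")
cv2.imwrite("pics/scene0.png",a[:,:,::-1]); cv2.imwrite("pics/top0.png",cv2.resize(b[:,:,::-1],(800,600),interpolation=cv2.INTER_CUBIC))
cv2.imwrite("pics/topraw0.png",b[:,:,::-1])
for n in("scene","top"): print(n,viewer.camera_params(n))
E
```

```text
pics
{'time': 0.0, 'qpos': array([ 9.80988220e-01,  3.42721416e-01,  1.52499582e+00,  1.10407560e-05,
        1.27540673e+00, -1.46025609e-01]), 'qvel': array([ 0.00017952, -0.00039875,  0.00078247, -0.00133397, -0.00154555,
       -0.00227293]), 'joint_efforts': array([-4.01893567e-04, -4.31257474e+01, -2.44214487e+01,  7.16383453e-02,
        5.61140198e-02, -9.95096025e-05]), 'tool_pos': array([0.22515742, 0.47378526, 0.20265307]), 'tool_rot': array([-3.14007917e+00, -2.33262584e-04,  2.69780676e+00]), 'contact_force': array([0.06863596, 0.57420073, 1.09847586]), 'torque': array([ 0.02200524, -0.02261835, -0.01505932]), 'opening': 0.09212303185093562}
scene {'camera_matrix': array([[473.77359361,   0.        , 250.41409854],
       [  0.        , 473.77359361, 190.19592939],
       [  0.        ,   0.        ,   1.        ]]), 'R': array([[ 0.80840765, -0.58859321,  0.00592531],
       [-0.25100741, -0.35381829, -0.90100383],
       [ 0.53242122,  0.72689108, -0.43377067]]), 't': array([-0.40376031,  0.21953738,  0.60411355])}
top {'camera_matrix': array([[394.0521221 ,   0.        , 258.0336429 ],
       [  0.        , 394.0521221 , 195.59712931],
       [  0.        ,   0.        ,   1.        ]]), 'R': array([[ 2.68492773e-03, -9.99806212e-01, -1.95020526e-02],
       [-9.88777634e-01,  2.58753572e-04, -1.49394526e-01],
       [ 1.49370622e-01,  1.96843069e-02, -9.88585325e-01]]), 't': array([0.09264874, 0.59541191, 0.91036927])}
```

View pics/top0.png

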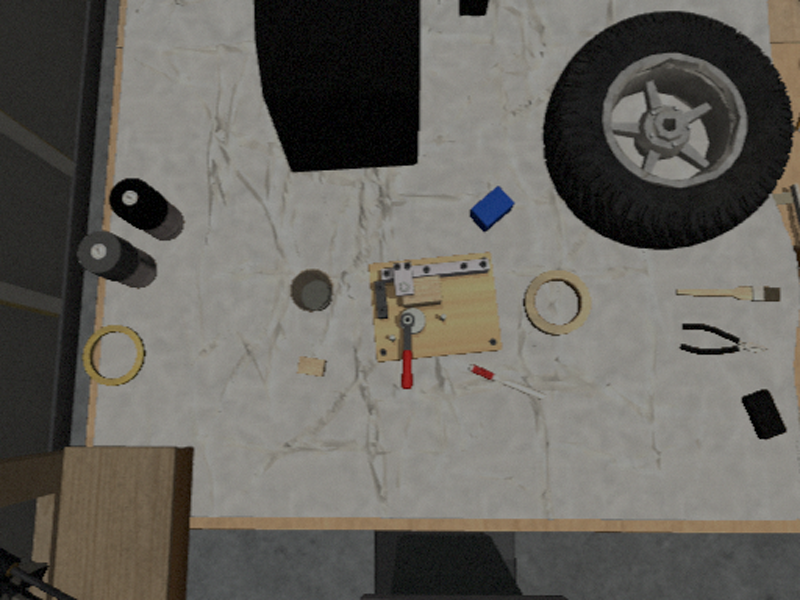

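View pics/scene0.png

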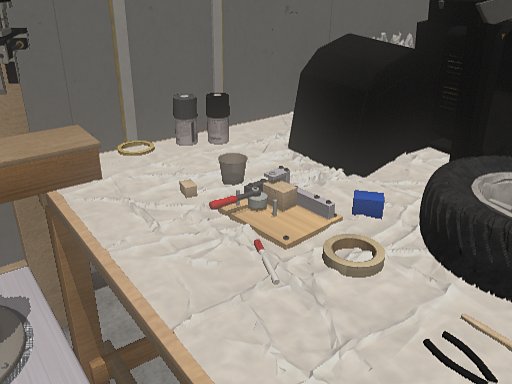

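The top view shows the jig around (435,307) in the 800x600 picture, with the fence on its far side (+x), the end stop on the left (+y) and the open lever's handle at (407,372). There are three block-like things. The pale block in the jig is at (422,290), a small offcut at (312,366) and a blue block at (492,208). I choose the one in the jig because it is wooden and the larger.

Run:
```python
import cv2
a=cv2.imread("pics/topraw0.png")[150:260,220:340]
cv2.imwrite("pics/topcrop0.png",cv2.resize(a,None,fx=5.4,fy=5.4,interpolation=cv2.INTER_CUBIC))
```

```text
(no output)
```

View pics/topcrop0.png

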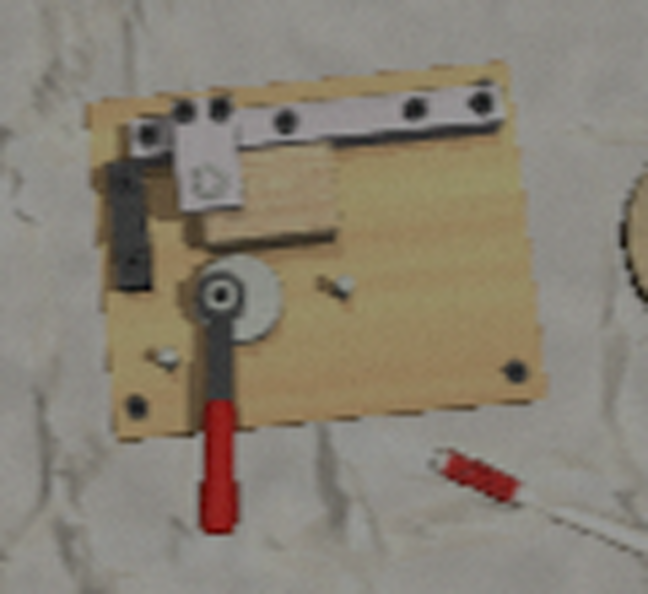

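The close crop confirms the choice. The block lies in the jig partly under the drill guide, with its right end at about x=334 (y 145 to 235 in the crop). The jig's corners are at (88,102), (505,62), (547,400) and (118,440), the pivot at (220,295) and the handle's end at (218,530).

```bash
cat > h.py <<'E'
import numpy as np, cv2
from scipy.optimize import least_squares
from cell import monitor, viewer, robot
def proj(P,c):
    p=(c["R"]@np.atleast_2d(P).T).T+c["t"]; q=(c["camera_matrix"]@p.T).T; return q[:,:2]/q[:,2:]
def back(uv,z,c):
    uv=np.atleast_2d(uv); d=(np.linalg.inv(c["camera_matrix"])@np.c_[uv,np.ones(len(uv))].T).T@c["R"]
    o=-c["R"].T@c["t"]; return o+d*((z-o[2])/d[:,2])[:,None]
def w(j,z,p):  # jig mm -> world
    j=np.atleast_2d(j)/1000.; C,S=np.cos(p[2]),np.sin(p[2])
    return np.c_[p[0]+C*j[:,0]-S*j[:,1],p[1]+S*j[:,0]+C*j[:,1],np.full(len(j),z)]
def tojig(P,p):
    C,S=np.cos(p[2]),np.sin(p[2]); d=np.atleast_2d(P)[:,:2]-p[:2]; return 1000*np.c_[C*d[:,0]+S*d[:,1],-S*d[:,0]+C*d[:,1]]
E
python3 - <<'E'
from h import *
c=viewer.camera_params("top")
f=lambda a:np.array(a,float)/5.4+[219.6,149.6]
J=[(80,100),(80,-100),(-80,-100),(-80,100),(-22.5,45)]
Z=[.016]*4+[.052]
U=f([(88,102),(505,62),(547,400),(118,440),(220,295)])
r=least_squares(lambda p:np.concatenate([proj(w(j,z,p),c)[0]-u for j,z,u in zip(J,Z,U)]),[.5,0,0])
p=r.x;print(p,r.fun.round(1)); np.save("jig.npy",p)
print("block top",tojig(back(f([(335,232),(333,145),(205,245)]),.058,c),p))
h=tojig(back(f([(218,530),(218,400)]),.046,c),p);print("handle",h,[np.degrees(np.arctan2(y-45,x+22.5)) for x,y in h])
print("world pivot",w([(-22.5,45)],.046,p),"marker",back(f([(440,460)]),.01,c),tojig(back(f([(440,460)]),.01,c),p))
E
```

```text
[0.59966644 0.04469029 0.09667615] [-0.7 -0.2  0.8 -0.4  0.5 -0.  -0.7  0.3  0.1  0.2]
block top [[  0.31304962  -8.13495611]
 [ 39.49414379 -11.28609033]
 [  0.08962339  49.79413031]]
handle [[-124.98667963   56.06184097]
 [ -67.97669525   50.64534983]] [np.float64(173.83966136028343), np.float64(172.92366279691723)]
world pivot [[0.57292785 0.08730834 0.046     ]] marker [[ 0.50256202 -0.01274516  0.01      ]] [[-102.19499079  -47.7941944 ]]
```

```bash
cat >> h.py <<'E'
def plan(j,z,yawdeg,p=None):
    "shift/turn from the present pose to jig (mm) j, height z, world yaw"
    p=np.load("jig.npy") if p is None else p
    s=monitor.observe(); y=s["tool_rot"][2]; d=w([j],z,p)[0]-s["tool_pos"]
    dw=(yawdeg-np.degrees(y)+180)%360-180
    print("to",w([j],z,p)[0].round(4),"x %.4f y %.4f z %.4f wz %.1f"%(np.cos(y)*d[0]+np.sin(y)*d[1],np.sin(y)*d[0]-np.cos(y)*d[1],-d[2],-dw),"F",s["contact_force"].round(1),"t",round(s["time"],2))
E
python3 -c "
from h import *
plan((22,-45),.15,95.5)"
```

```text
to [0.6259 0.002  0.15  ] x -0.5645 y -0.2540 z 0.0527 wz 59.1 F [-0.2 -0.3  0. ] t 0.1
```

Call:
move_arm --deltas '[{"x": -0.05, "y": -0.02, "z": 0, "wz": 5, "hand": 0}, {"x": -0.1, "y": -0.045, "z": 0, "wz": 10, "hand": 0}, {"x": -0.15, "y": -0.07, "z": 0, "wz": 18, "hand": 0}, {"x": -0.2, "y": -0.09, "z": 0, "wz": 26, "hand": 0}, {"x": -0.25, "y": -0.11, "z": 0, "wz": 34, "hand": 0}, {"x": -0.3, "y": -0.135, "z": 0, "wz": 42, "hand": 0}, {"x": -0.35, "y": -0.16, "z": 0, "wz": 50, "hand": 0}, {"x": -0.4, "y": -0.18, "z": 0, "wz": 59, "hand": 0}]' --grip_force 20

```text
schema error: expected keys x, y, z, wx, wy, wz, hand
```

```bash
python3 -c "
from h import *
print(monitor.observe())
plan((22,-45),.12,95.5)"
```

```text
{'time': 0.1, 'qpos': array([ 9.80980773e-01,  3.42690479e-01,  1.52493375e+00, -1.48198873e-06,
        1.27537640e+00, -1.45987418e-01]), 'qvel': array([-1.42224341e-03, -2.85380475e-03, -1.87462844e-03,  5.00045612e-04,
       -2.19097647e-03, -3.73272992e-05]), 'joint_efforts': array([ 1.92071093e-03, -4.32002628e+01, -2.44696069e+01,  7.20050535e-02,
        5.25848055e-02, -6.03579701e-05]), 'tool_pos': array([0.22518761, 0.47381607, 0.20269077]), 'tool_rot': array([-3.14019945e+00, -2.03415699e-04,  2.69776481e+00]), 'contact_force': array([-0.21586182, -0.3017742 ,  0.04811296]), 'torque': array([-0.00723551, -0.02307287,  0.03133474]), 'opening': 0.09191194976454399}
to [0.6259 0.002  0.12  ] x -0.5645 y -0.2540 z 0.0827 wz 59.1 F [-0.2 -0.3  0. ] t 0.1
```

Call:
move_arm --deltas '[{"x": -0.05, "y": -0.02, "z": 0, "wx": 0, "wy": 0, "wz": 5, "hand": 0}, {"x": -0.1, "y": -0.045, "z": 0, "wx": 0, "wy": 0, "wz": 10, "hand": 0}, {"x": -0.15, "y": -0.07, "z": 0, "wx": 0, "wy": 0, "wz": 18, "hand": 0}, {"x": -0.2, "y": -0.09, "z": 0, "wx": 0, "wy": 0, "wz": 26, "hand": 0}, {"x": -0.25, "y": -0.11, "z": 0, "wx": 0, "wy": 0, "wz": 34, "hand": 0}, {"x": -0.3, "y": -0.135, "z": 0, "wx": 0, "wy": 0, "wz": 42, "hand": 0}, {"x": -0.35, "y": -0.16, "z": 0, "wx": 0, "wy": 0, "wz": 50, "hand": 0}, {"x": -0.4, "y": -0.18, "z": 0, "wx": 0, "wy": 0, "wz": 59, "hand": 0}]' --grip_force 20

```text
time: 1.1
tool_pos: [0.5101, 0.1381, 0.2031]
tool_rot: [-3.141, -0.0, 1.663]
contact_force: [0.7, 0.4, -0.3]
opening: 0.0164
```

```bash
python3 -c "
from h import *
s=monitor.observe();print(s['opening'],s['tool_pos'],s['tool_rot'])
plan((22,-45),.12,95.5)"
```

```text
0.016398546258670346 [0.51005267 0.1381164  0.20307283] [-3.14100140e+00 -1.20006977e-04  1.66263382e+00]
to [0.6259 0.002  0.12  ] x -0.1461 y 0.1029 z 0.0831 wz -0.2 F [ 0.7  0.4 -0.3] t 1.1
```

Call:
move_arm --deltas '[{"x": -0.04, "y": 0.025, "z": 0.01, "wx": 0, "wy": 0, "wz": 0, "hand": 0}, {"x": -0.08, "y": 0.055, "z": 0.02, "wx": 0, "wy": 0, "wz": 0, "hand": 0}, {"x": -0.12, "y": 0.085, "z": 0.04, "wx": 0, "wy": 0, "wz": 0, "hand": 0}, {"x": -0.146, "y": 0.103, "z": 0.07, "wx": 0, "wy": 0, "wz": 0, "hand": 0}, {"x": -0.146, "y": 0.103, "z": 0.083, "wx": 0, "wy": 0, "wz": 0, "hand": 0}, {"x": -0.146, "y": 0.103, "z": 0.083, "wx": 0, "wy": 0, "wz": 0, "hand": 0}]'

```text
time: 1.85
tool_pos: [0.6248, 0.0052, 0.119]
tool_rot: [-3.138, -0.001, 1.668]
contact_force: [-0.2, -0.1, -0.8]
opening: 0.0003
```

Run:
```python
from h import *
plan((22,-45),.12,95.5)
c=viewer.camera_params("wrist"); a=viewer.read_camera("wrist"); np.savez("w0.npz",**c)
p=np.load("jig.npy")
print(proj(w([(45,-91),(45,75),(-22.5,45)],.046,p),c).round(), proj(w([(0,-10),(40,-10)],.058,p),c).round())
cv2.imwrite("pics/w0.png",cv2.resize(a[:,:,::-1],(800,600),interpolation=cv2.INTER_CUBIC))
```

```text
to [0.6259 0.002  0.12  ] x -0.0033 y 0.0008 z -0.0010 wz 0.1 F [-0.2 -0.1 -0.8] t 1.85
[[280. 241.]
 [285.  48.]
 [201.  88.]] [[229. 158.]
 [277. 158.]]
```

View pics/w0.png

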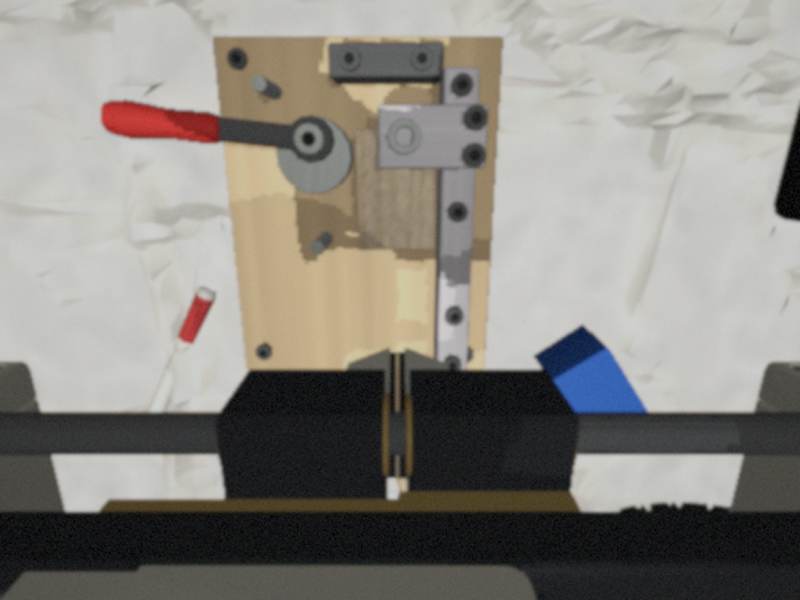

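The wrist view (800x600) shows the block's near corners at (360,247) and (435,248), against predicted (358,247) and (433,247). The pivot is at (308,138) against (314,137), so the jig fit holds to about 1–2 mm. The strip in front of the block is clear, so I descend there with the fingers shut.

Call:
move_arm --deltas '[{"x": -0.001, "y": -0.001, "z": 0.04, "wx": 0, "wy": 0, "wz": 0, "hand": 0}, {"x": -0.001, "y": -0.001, "z": 0.075, "wx": 0, "wy": 0, "wz": 0, "hand": 0}, {"x": -0.001, "y": -0.001, "z": 0.089, "wx": 0, "wy": 0, "wz": 0, "hand": 0}, {"x": 0.01, "y": -0.001, "z": 0.089, "wx": 0, "wy": 0, "wz": 0, "hand": 0}, {"x": 0.016, "y": -0.001, "z": 0.089, "wx": 0, "wy": 0, "wz": 0, "hand": 0}, {"x": 0.02, "y": -0.001, "z": 0.089, "wx": 0, "wy": 0, "wz": 0, "hand": 0}, {"x": 0.024, "y": -0.001, "z": 0.089, "wx": 0, "wy": 0, "wz": 0, "hand": 0}, {"x": 0.028, "y": -0.001, "z": 0.089, "wx": 0, "wy": 0, "wz": 0, "hand": 0}]'

```text
time: 2.9
tool_pos: [0.6226, 0.0324, 0.0318]
tool_rot: [3.141, 0.0, 1.668]
contact_force: [0.0, -0.9, 1.4]
opening: 0.0007
```

```bash
python3 -c "
from h import *
plan((20,5.5),.03,95.5)"
```

```text
to [0.619  0.0521 0.03  ] x 0.0200 y -0.0017 z 0.0018 wz 0.1 F [ 0.  -0.9  1.4] t 2.9
```

Call:
move_arm --deltas '[{"x": 0.004, "y": 0, "z": 0.001, "wx": 0, "wy": 0, "wz": 0, "hand": 0}, {"x": 0.008, "y": 0, "z": 0.001, "wx": 0, "wy": 0, "wz": 0, "hand": 0}, {"x": 0.011, "y": 0, "z": 0.001, "wx": 0, "wy": 0, "wz": 0, "hand": 0}, {"x": 0.014, "y": 0, "z": 0.001, "wx": 0, "wy": 0, "wz": 0, "hand": 0}, {"x": 0.016, "y": 0, "z": 0.001, "wx": 0, "wy": 0, "wz": 0, "hand": 0}, {"x": 0.017, "y": 0, "z": 0.001, "wx": 0, "wy": 0, "wz": 0, "hand": 0}, {"x": 0.018, "y": 0, "z": 0.001, "wx": 0, "wy": 0, "wz": 0, "hand": 0}, {"x": 0.018, "y": 0, "z": 0.001, "wx": 0, "wy": 0, "wz": 0, "hand": 0}]'

```text
time: 3.9
tool_pos: [0.6206, 0.0503, 0.0303]
tool_rot: [3.142, -0.0, 1.668]
contact_force: [-0.1, -0.1, -0.4]
opening: 0.0005
```

```bash
python3 -c "
from h import *
plan((20,5.5),.03,95.5)"
```

```text
to [0.619  0.0521 0.03  ] x 0.0020 y -0.0014 z 0.0003 wz 0.1 F [-0.1 -0.1 -0.4] t 3.9
```

Call:
move_arm --deltas '[{"x": 0.001, "y": 0, "z": 0, "wx": 0, "wy": 0, "wz": 0, "hand": 0}, {"x": 0.002, "y": 0, "z": 0, "wx": 0, "wy": 0, "wz": 0, "hand": 0}, {"x": 0.003, "y": 0, "z": 0, "wx": 0, "wy": 0, "wz": 0, "hand": 0}, {"x": 0.003, "y": 0, "z": 0, "wx": 0, "wy": 0, "wz": 0, "hand": 0}]'

```text
time: 4.4
tool_pos: [0.6208, 0.051, 0.0308]
tool_rot: [3.141, 0.003, 1.668]
contact_force: [-0.8, -9.2, 2.5]
opening: 0.0003
```

```bash
python3 -c "
from h import *
plan((20,5.5),.03,95.5)"
```

```text
to [0.619  0.0521 0.03  ] x 0.0012 y -0.0016 z 0.0008 wz 0.1 F [-0.8 -9.2  2.5] t 4.4
```

The force rose to 9 N where the stop was expected, so the block is home. I back off, rise and look.

Call:
move_arm --deltas '[{"x": -0.005, "y": 0, "z": 0, "wx": 0, "wy": 0, "wz": 0, "hand": 0}, {"x": -0.02, "y": 0, "z": 0, "wx": 0, "wy": 0, "wz": 0, "hand": 0}, {"x": -0.035, "y": 0, "z": -0.03, "wx": 0, "wy": 0, "wz": 0, "hand": 0}, {"x": -0.05, "y": 0, "z": -0.07, "wx": 0, "wy": 0, "wz": 0, "hand": 0}, {"x": -0.05, "y": 0, "z": -0.1, "wx": 0, "wy": 0, "wz": 0, "hand": 0}, {"x": -0.05, "y": 0, "z": -0.1, "wx": 0, "wy": 0, "wz": 0, "hand": 0}]'

```text
time: 5.15
tool_pos: [0.6268, 0.0026, 0.133]
tool_rot: [3.136, 0.001, 1.667]
contact_force: [0.2, -0.5, -0.5]
opening: 0.0
```

Run:
```python
from h import *
c=viewer.camera_params("wrist"); a=viewer.read_camera("wrist"); np.savez("w1.npz",**c)
p=np.load("jig.npy")
print(1.5625*proj(w([(0,15),(40,15),(5,15),(45,15)],.058,p),c), 1.5625*proj(w([(45,75),(-13,75)],.042,p),c))
print(1.5625*proj(w([(-22.5,45)],.05,p),c))
cv2.imwrite("pics/w1.png",cv2.resize(a[:,:,::-1],(800,600),interpolation=cv2.INTER_CUBIC))
plan((-107,88),.13,88.5)
```

```text
[[353.77280334 191.2160279 ]
 [428.15989156 191.15955872]
 [363.076725   191.20896505]
 [437.45116519 191.15250547]] [[437.59832519  73.99638912]
 [328.84567338  73.96239065]]
[[311.45060501 132.83973394]]
to [0.4847 0.122  0.13  ] x 0.1321 y -0.1287 z 0.0009 wz 7.0 F [-0.3  0.  -0.5] t 5.2
```

View pics/w1.png

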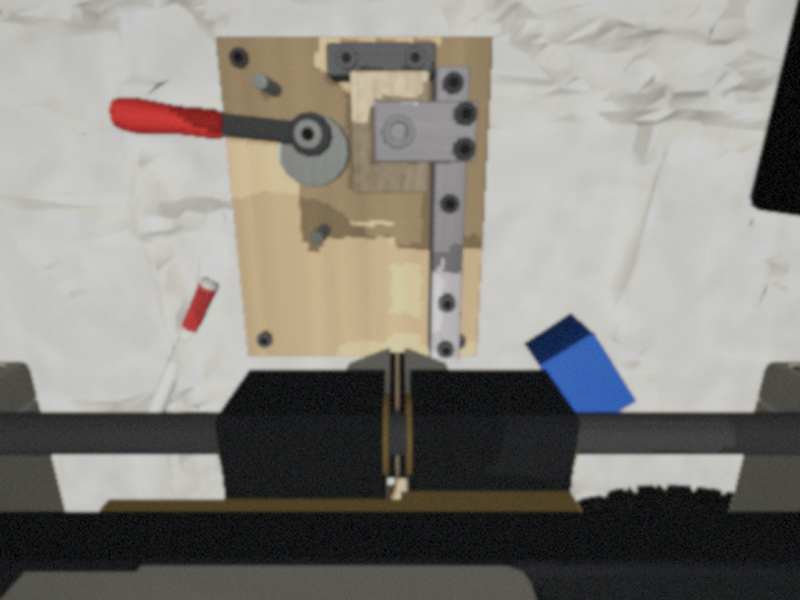

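The block's near edge is at row 191, exactly where predicted for y=15, and its far edge is at the end stop. It is home, still a few mm off the fence as expected. The handle runs from (120,113) to the pivot at (308,133). Next I move to the handle's +y side.

Call:
move_arm --deltas '[{"x": 0.03, "y": -0.03, "z": 0, "wx": 0, "wy": 0, "wz": 3, "hand": 0}, {"x": 0.07, "y": -0.07, "z": 0, "wx": 0, "wy": 0, "wz": 7, "hand": 0}, {"x": 0.11, "y": -0.107, "z": 0, "wx": 0, "wy": 0, "wz": 7, "hand": 0}, {"x": 0.132, "y": -0.125, "z": 0.02, "wx": 0, "wy": 0, "wz": 7, "hand": 0}, {"x": 0.132, "y": -0.125, "z": 0.06, "wx": 0, "wy": 0, "wz": 7, "hand": 0}, {"x": 0.132, "y": -0.125, "z": 0.1, "wx": 0, "wy": 0, "wz": 7, "hand": 0}, {"x": 0.132, "y": -0.125, "z": 0.103, "wx": 0, "wy": 0, "wz": 7, "hand": 0}]'

```text
time: 6.08
tool_pos: [0.4847, 0.1225, 0.0241]
tool_rot: [-3.133, 0.001, 1.546]
contact_force: [0.7, -0.4, 0.7]
opening: 0.0004
```

```bash
cat >> h.py <<'E'
def arc(thetas,r=80,off=17.5,z=.03):
    for t in thetas:
        a=np.radians(t); j=(-22.5+r*np.cos(a)+off*np.sin(a),45+r*np.sin(a)-off*np.cos(a))
        print(t,end=" "); plan(j,z,t+np.degrees(np.load("jig.npy")[2])-90)
E
python3 -c "
from h import *
print(tojig(monitor.observe()['tool_pos'],np.load('jig.npy')))
arc(range(172,206,4))"
```

```text
[[-106.92242686   88.51880917]]
172 to [0.4938 0.1082 0.03  ] x -0.0140 y 0.0094 z -0.0059 wz 1.0 F [ 0.7 -0.4  0.7] t 6.08
176 to [0.4925 0.1027 0.03  ] x -0.0196 y 0.0083 z -0.0059 wz -3.0 F [ 0.7 -0.4  0.7] t 6.08
180 to [0.4916 0.097  0.03  ] x -0.0253 y 0.0075 z -0.0059 wz -7.0 F [ 0.7 -0.4  0.7] t 6.08
184 to [0.4911 0.0913 0.03  ] x -0.0310 y 0.0072 z -0.0059 wz -11.0 F [ 0.7 -0.4  0.7] t 6.08
188 to [0.4911 0.0856 0.03  ] x -0.0367 y 0.0073 z -0.0059 wz -15.0 F [ 0.7 -0.4  0.7] t 6.08
192 to [0.4914 0.0799 0.03  ] x -0.0424 y 0.0077 z -0.0059 wz -19.0 F [ 0.7 -0.4  0.7] t 6.08
196 to [0.4921 0.0742 0.03  ] x -0.0481 y 0.0086 z -0.0059 wz -23.0 F [ 0.7 -0.4  0.7] t 6.08
200 to [0.4932 0.0686 0.03  ] x -0.0536 y 0.0098 z -0.0059 wz -27.0 F [ 0.7 -0.4  0.7] t 6.08
204 to [0.4947 0.0631 0.03  ] x -0.0591 y 0.0115 z -0.0059 wz -31.0 F [ 0.7 -0.4  0.7] t 6.08
```

Call:
move_arm --deltas '[{"x": -0.01, "y": 0.009, "z": -0.004, "wx": 0, "wy": 0, "wz": 0, "hand": 0}, {"x": -0.0145, "y": 0.009, "z": -0.004, "wx": 0, "wy": 0, "wz": 0, "hand": 0}, {"x": -0.02, "y": 0.0085, "z": -0.004, "wx": 0, "wy": 0, "wz": -3, "hand": 0}, {"x": -0.0255, "y": 0.0075, "z": -0.004, "wx": 0, "wy": 0, "wz": -7, "hand": 0}, {"x": -0.031, "y": 0.007, "z": -0.004, "wx": 0, "wy": 0, "wz": -11, "hand": 0}, {"x": -0.0365, "y": 0.007, "z": -0.004, "wx": 0, "wy": 0, "wz": -15, "hand": 0}, {"x": -0.0425, "y": 0.0075, "z": -0.004, "wx": 0, "wy": 0, "wz": -19, "hand": 0}, {"x": -0.048, "y": 0.0085, "z": -0.004, "wx": 0, "wy": 0, "wz": -23, "hand": 0}]'

```text
time: 7.08
tool_pos: [0.4962, 0.0738, 0.0327]
tool_rot: [3.139, 0.001, 1.949]
contact_force: [-0.2, -0.1, 1.0]
opening: 0.0006
```

```bash
python3 -c "
from h import *
arc(range(196,232,4))"
```

```text
196 to [0.4921 0.0742 0.03  ] x 0.0019 y -0.0036 z 0.0027 wz 0.1 F [-0.2 -0.1  1. ] t 7.08
200 to [0.4932 0.0686 0.03  ] x -0.0037 y -0.0047 z 0.0027 wz -3.9 F [-0.2 -0.1  1. ] t 7.08
204 to [0.4947 0.0631 0.03  ] x -0.0094 y -0.0053 z 0.0027 wz -7.9 F [-0.2 -0.1  1. ] t 7.08
208 to [0.4966 0.0577 0.03  ] x -0.0151 y -0.0056 z 0.0027 wz -11.9 F [-0.2 -0.1  1. ] t 7.08
212 to [0.4988 0.0524 0.03  ] x -0.0208 y -0.0054 z 0.0027 wz -15.9 F [-0.2 -0.1  1. ] t 7.08
216 to [0.5014 0.0474 0.03  ] x -0.0265 y -0.0049 z 0.0027 wz -19.9 F [-0.2 -0.1  1. ] t 7.08
220 to [0.5044 0.0425 0.03  ] x -0.0322 y -0.0039 z 0.0027 wz -23.9 F [-0.2 -0.1  1. ] t 7.08
224 to [0.5077 0.0378 0.03  ] x -0.0377 y -0.0026 z 0.0027 wz -27.9 F [-0.2 -0.1  1. ] t 7.08
228 to [0.5113 0.0334 0.03  ] x -0.0432 y -0.0009 z 0.0027 wz -31.9 F [-0.2 -0.1  1. ] t 7.08
```

Call:
move_arm --deltas '[{"x": -0.0035, "y": -0.002, "z": 0.001, "wx": 0, "wy": 0, "wz": -4, "hand": 0}, {"x": -0.0095, "y": -0.004, "z": 0.001, "wx": 0, "wy": 0, "wz": -8, "hand": 0}, {"x": -0.015, "y": -0.005, "z": 0.001, "wx": 0, "wy": 0, "wz": -12, "hand": 0}, {"x": -0.021, "y": -0.005, "z": 0.001, "wx": 0, "wy": 0, "wz": -16, "hand": 0}, {"x": -0.0265, "y": -0.005, "z": 0.001, "wx": 0, "wy": 0, "wz": -20, "hand": 0}, {"x": -0.032, "y": -0.004, "z": 0.001, "wx": 0, "wy": 0, "wz": -24, "hand": 0}, {"x": -0.0375, "y": -0.0025, "z": 0.001, "wx": 0, "wy": 0, "wz": -28, "hand": 0}, {"x": -0.043, "y": -0.001, "z": 0.001, "wx": 0, "wy": 0, "wz": -32, "hand": 0}]'

```text
time: 8.07
tool_pos: [0.5112, 0.0334, 0.0318]
tool_rot: [3.14, 0.002, 2.508]
contact_force: [-0.4, -0.4, -0.7]
opening: 0.0008
```

```bash
python3 -c "
from h import *
arc(range(228,263,4))
cv2.imwrite('pics/s2.png',cv2.resize(viewer.read_camera('scene')[140:270,180:370,::-1],None,fx=4,fy=4,interpolation=cv2.INTER_CUBIC))"
```

```text
228 to [0.5113 0.0334 0.03  ] x -0.0002 y 0.0001 z 0.0018 wz 0.1 F [-0.4 -0.4 -0.7] t 8.07
232 to [0.5152 0.0292 0.03  ] x -0.0058 y -0.0010 z 0.0018 wz -3.9 F [-0.4 -0.4 -0.7] t 8.07
236 to [0.5194 0.0253 0.03  ] x -0.0115 y -0.0016 z 0.0018 wz -7.9 F [-0.4 -0.4 -0.7] t 8.07
240 to [0.5239 0.0217 0.03  ] x -0.0172 y -0.0019 z 0.0018 wz -11.9 F [-0.4 -0.4 -0.7] t 8.07
244 to [0.5286 0.0185 0.03  ] x -0.0229 y -0.0017 z 0.0018 wz -15.9 F [-0.4 -0.4 -0.7] t 8.07
248 to [0.5335 0.0155 0.03  ] x -0.0286 y -0.0012 z 0.0018 wz -19.9 F [-0.4 -0.4 -0.7] t 8.07
252 to [0.5386 0.013  0.03  ] x -0.0342 y -0.0002 z 0.0018 wz -23.9 F [-0.4 -0.4 -0.7] t 8.07
256 to [0.5438 0.0108 0.03  ] x -0.0398 y 0.0011 z 0.0018 wz -27.9 F [-0.4 -0.4 -0.7] t 8.07
260 to [0.5493 0.0089 0.03  ] x -0.0452 y 0.0028 z 0.0018 wz -31.9 F [-0.4 -0.4 -0.7] t 8.07
```

View pics/s2.png

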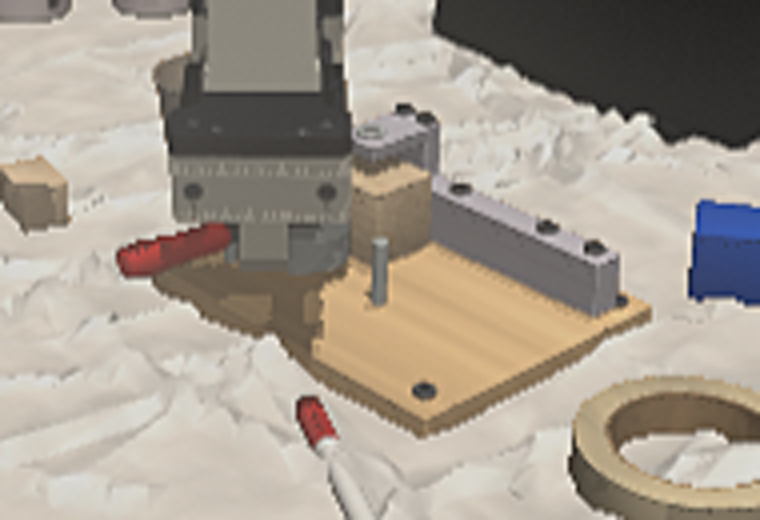

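The scene crop shows the handle still at the left (120–230, 230–270), as at the start. The finger is already on its near side, so the push may have missed. I check this with projections and a wrist look before going on.

Run:
```python
from h import *
p=np.load("jig.npy"); c=viewer.camera_params("scene"); s=monitor.observe()
f=lambda P:((proj(P,c)-[180,140])*4).round()
print("tcp",f(s["tool_pos"]),"tcp+3cm",f(s["tool_pos"]+[0,0,.03]))
for th in (150,173,200,228):
    a=np.radians(th); print(th,f(w([(-22.5+r*np.cos(a),45+r*np.sin(a)) for r in (46,106)],.046,p)).tolist())
print("pivot",f(w([(-22.5,45)],.046,p)))
c=viewer.camera_params("wrist"); a=viewer.read_camera("wrist")
cv2.imwrite("pics/w2.png",cv2.resize(a[:,:,::-1],(800,600),interpolation=cv2.INTER_CUBIC))
```

```text
tcp [[262. 309.]] tcp+3cm [[262. 252.]]
150 [[208.0, 215.0], [88.0, 225.0]]
173 [[221.0, 230.0], [115.0, 262.0]]
200 [[254.0, 244.0], [190.0, 296.0]]
228 [[298.0, 249.0], [298.0, 310.0]]
pivot [[298. 208.]]
```

View pics/w2.png

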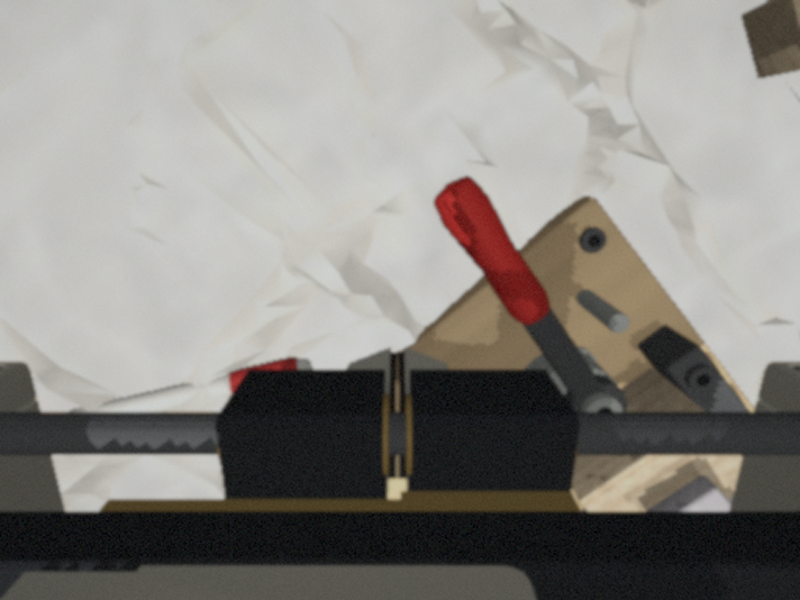

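Run:
```python
from h import *
c=viewer.camera_params("wrist"); s=monitor.observe(); y=s["tool_rot"][2]
tx=np.array([np.cos(y),np.sin(y),0]);ty=np.array([np.sin(y),-np.cos(y),0])
for k in (0,.01,.02,.03,.05): print(k,(1.5625*proj([s["tool_pos"]+[0,0,k]+tx*.0095+ty*q for q in(-.019,0,.019)],c)).round().tolist())
print("campos",-c["R"].T@c["t"]-s["tool_pos"],robot.hold_point_z,s["time"])
a=viewer.read_camera("scene")[165:235,215:295,::-1]
cv2.imwrite("pics/s3.png",cv2.resize(a,None,fx=7,fy=7,interpolation=cv2.INTER_CUBIC))
print((proj([s["tool_pos"]+tx*a+ty*b+[0,0,k] for k in(0,.03,.066) for a,b in((0,0),)],viewer.camera_params("scene"))-[215,165])*7)
```

```text
0 [[352.0, 328.0], [397.0, 328.0], [443.0, 328.0]]
0.01 [[349.0, 337.0], [398.0, 337.0], [446.0, 337.0]]
0.02 [[347.0, 347.0], [398.0, 347.0], [448.0, 347.0]]
0.03 [[344.0, 358.0], [398.0, 358.0], [451.0, 358.0]]
0.05 [[337.0, 385.0], [398.0, 385.0], [459.0, 385.0]]
campos [-0.06323914  0.04618794  0.18180409] 0.0188 8.175
[[211.15045177 366.92895284]
 [211.27784378 267.17667824]
 [211.43581392 143.48067889]]
```

View pics/s3.png

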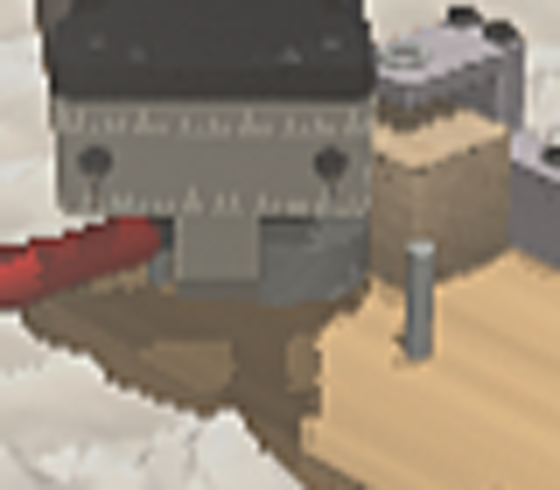

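Both cameras place the visible fingertips about 25–30 mm above the reported TCP. So the tips passed just over the handle at reported z=0.032. They had caught the block only near its top, but the picture shows it home. The lever is unmoved. I go back over, come down lower on the handle's +y side and check for contact there.

```bash
python3 -c "
from h import *
plan((-105,92),.08,88.5)"
```

```text
to [0.4863 0.1261 0.08  ] x 0.0749 y 0.0597 z -0.0486 wz 54.9 F [0.5 0.6 0.4] t 8.22
```

Call:
move_arm --deltas '[{"x": 0, "y": 0, "z": -0.04, "wx": 0, "wy": 0, "wz": 0, "hand": 0}, {"x": 0, "y": 0, "z": -0.055, "wx": 0, "wy": 0, "wz": 10, "hand": 0}, {"x": 0.02, "y": 0.015, "z": -0.055, "wx": 0, "wy": 0, "wz": 20, "hand": 0}, {"x": 0.04, "y": 0.03, "z": -0.055, "wx": 0, "wy": 0, "wz": 30, "hand": 0}, {"x": 0.06, "y": 0.045, "z": -0.055, "wx": 0, "wy": 0, "wz": 40, "hand": 0}, {"x": 0.075, "y": 0.06, "z": -0.055, "wx": 0, "wy": 0, "wz": 50, "hand": 0}, {"x": 0.075, "y": 0.06, "z": -0.055, "wx": 0, "wy": 0, "wz": 55, "hand": 0}, {"x": 0.075, "y": 0.06, "z": -0.055, "wx": 0, "wy": 0, "wz": 55, "hand": 0}]'

```text
time: 9.22
tool_pos: [0.4854, 0.1272, 0.0858]
tool_rot: [3.141, -0.0, 1.546]
contact_force: [0.1, 0.2, -0.0]
opening: 0.0008
```

```bash
python3 -c "
from h import *
plan((-105,92),.006,88.5)"
```

```text
to [0.4863 0.1261 0.006 ] x -0.0011 y 0.0009 z 0.0798 wz 0.1 F [ 0.1  0.2 -0. ] t 9.22
```

Call:
move_arm --deltas '[{"x": 0, "y": 0, "z": 0.03, "wx": 0, "wy": 0, "wz": 0, "hand": 0}, {"x": 0, "y": 0, "z": 0.055, "wx": 0, "wy": 0, "wz": 0, "hand": 0}, {"x": 0, "y": 0, "z": 0.065, "wx": 0, "wy": 0, "wz": 0, "hand": 0}, {"x": 0, "y": 0, "z": 0.072, "wx": 0, "wy": 0, "wz": 0, "hand": 0}, {"x": 0, "y": 0, "z": 0.076, "wx": 0, "wy": 0, "wz": 0, "hand": 0}, {"x": 0, "y": 0, "z": 0.078, "wx": 0, "wy": 0, "wz": 0, "hand": 0}, {"x": 0, "y": 0, "z": 0.078, "wx": 0, "wy": 0, "wz": 0, "hand": 0}]'

```text
time: 10.1
tool_pos: [0.4856, 0.127, 0.0076]
tool_rot: [3.141, -0.0, 1.546]
contact_force: [0.7, 0.5, 0.1]
opening: 0.0003
```

Run:
```python
from h import *
arc((172,176,180),z=.008)
s=monitor.observe()
a=viewer.read_camera("scene")[140:270,160:350,::-1]
cv2.imwrite("pics/s4.png",cv2.resize(a,None,fx=4,fy=4,interpolation=cv2.INTER_CUBIC))
print((proj([s["tool_pos"]+[0,0,k] for k in(0,.03,.066)],viewer.camera_params("scene"))-[160,140])*4)
```

```text
172 to [0.4938 0.1082 0.008 ] x -0.0186 y 0.0086 z -0.0004 wz 1.0 F [0.7 0.5 0.1] t 10.1
176 to [0.4925 0.1027 0.008 ] x -0.0242 y 0.0075 z -0.0004 wz -3.0 F [0.7 0.5 0.1] t 10.1
180 to [0.4916 0.097  0.008 ] x -0.0298 y 0.0067 z -0.0004 wz -7.0 F [0.7 0.5 0.1] t 10.1
[[190.61949943 292.08016157]
 [188.60723087 238.77425351]
 [186.11761496 172.82319761]]
```

View pics/s4.png

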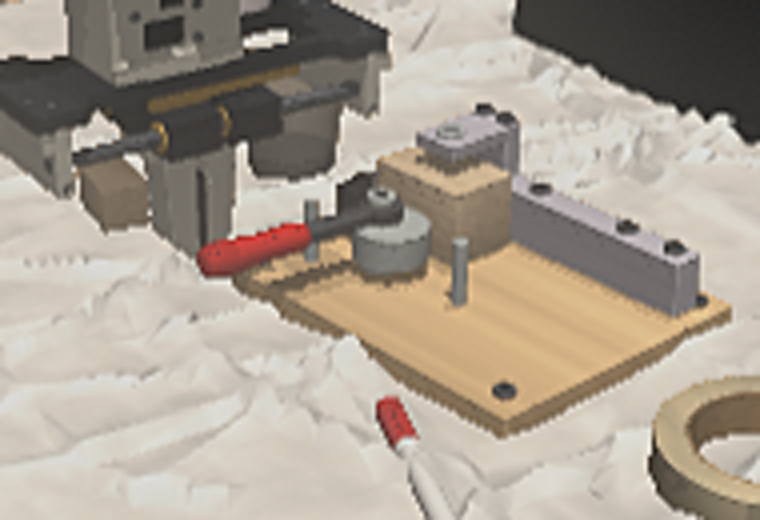

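The fingers now come down behind the handle to about row 250, so the real tip is at z≈0.03 and overlaps the handle (z 37–55 mm). I start the arc push.

Call:
move_arm --deltas '[{"x": -0.01, "y": 0.008, "z": 0, "wx": 0, "wy": 0, "wz": 0, "hand": 0}, {"x": -0.018, "y": 0.0085, "z": 0, "wx": 0, "wy": 0, "wz": 0, "hand": 0}, {"x": -0.021, "y": 0.008, "z": 0, "wx": 0, "wy": 0, "wz": -1, "hand": 0}, {"x": -0.0245, "y": 0.0075, "z": 0, "wx": 0, "wy": 0, "wz": -3, "hand": 0}, {"x": -0.027, "y": 0.007, "z": 0, "wx": 0, "wy": 0, "wz": -5, "hand": 0}, {"x": -0.03, "y": 0.0065, "z": 0, "wx": 0, "wy": 0, "wz": -7, "hand": 0}]'

```text
time: 10.9
tool_pos: [0.4912, 0.0967, 0.0074]
tool_rot: [3.141, -0.0, 1.67]
contact_force: [0.8, 0.4, -0.3]
opening: 0.0005
```

```bash
python3 -c "
from h import *
arc(range(180,217,4),z=.008)"
```

```text
180 to [0.4916 0.097  0.008 ] x 0.0003 y 0.0004 z -0.0006 wz 0.1 F [ 0.8  0.4 -0.3] t 10.9
184 to [0.4911 0.0913 0.008 ] x -0.0054 y -0.0006 z -0.0006 wz -3.9 F [ 0.8  0.4 -0.3] t 10.9
188 to [0.4911 0.0856 0.008 ] x -0.0110 y -0.0012 z -0.0006 wz -7.9 F [ 0.8  0.4 -0.3] t 10.9
192 to [0.4914 0.0799 0.008 ] x -0.0168 y -0.0015 z -0.0006 wz -11.9 F [ 0.8  0.4 -0.3] t 10.9
196 to [0.4921 0.0742 0.008 ] x -0.0225 y -0.0013 z -0.0006 wz -15.9 F [ 0.8  0.4 -0.3] t 10.9
200 to [0.4932 0.0686 0.008 ] x -0.0282 y -0.0008 z -0.0006 wz -19.9 F [ 0.8  0.4 -0.3] t 10.9
204 to [0.4947 0.0631 0.008 ] x -0.0338 y 0.0002 z -0.0006 wz -23.9 F [ 0.8  0.4 -0.3] t 10.9
208 to [0.4966 0.0577 0.008 ] x -0.0394 y 0.0015 z -0.0006 wz -27.9 F [ 0.8  0.4 -0.3] t 10.9
212 to [0.4988 0.0524 0.008 ] x -0.0448 y 0.0032 z -0.0006 wz -31.9 F [ 0.8  0.4 -0.3] t 10.9
216 to [0.5014 0.0474 0.008 ] x -0.0501 y 0.0053 z -0.0006 wz -35.9 F [ 0.8  0.4 -0.3] t 10.9
```

```bash
cat >> h.py <<'E'
def lever():
    "lever angle from red blob in the scene picture (handle plane z=.046), deg in jig"
    c=viewer.camera_params("scene"); a=viewer.read_camera("scene").astype(int)
    m=((a[:,:,0]>90)&(a[:,:,0]>2.2*a[:,:,1])).astype(np.uint8)
    n,l,st,ce=cv2.connectedComponentsWithStats(m); p=np.load("jig.npy")
    for i in range(1,n):
        if st[i,4]>15:
            j=tojig(back(ce[i:i+1],.046,c),p)[0]; print("red",ce[i].round(1),st[i,4],"jig",j.round(),"angle",np.degrees(np.arctan2(j[1]-45,j[0]+22.5)).round(1),"r",np.hypot(j[1]-45,j[0]+22.5).round())
E
python3 -c "
from h import *
lever()"
```

```text
red [226.8 202.9] 96 jig [-95.  44.] angle -179.1 r 73.0
red [258.4 243.8] 43 jig [-148. -104.] angle -130.2 r 195.0
```

The handle has moved to about 181° and is following the finger. I continue.

Call:
move_arm --deltas '[{"x": -0.0055, "y": -0.0005, "z": 0, "wx": 0, "wy": 0, "wz": -4, "hand": 0}, {"x": -0.011, "y": -0.001, "z": 0, "wx": 0, "wy": 0, "wz": -8, "hand": 0}, {"x": -0.017, "y": -0.0015, "z": 0, "wx": 0, "wy": 0, "wz": -12, "hand": 0}, {"x": -0.0225, "y": -0.0015, "z": 0, "wx": 0, "wy": 0, "wz": -16, "hand": 0}, {"x": -0.028, "y": -0.001, "z": 0, "wx": 0, "wy": 0, "wz": -20, "hand": 0}, {"x": -0.034, "y": 0, "z": 0, "wx": 0, "wy": 0, "wz": -24, "hand": 0}, {"x": -0.0395, "y": 0.0015, "z": 0, "wx": 0, "wy": 0, "wz": -28, "hand": 0}, {"x": -0.045, "y": 0.003, "z": 0, "wx": 0, "wy": 0, "wz": -32, "hand": 0}]'

```text
time: 11.95
tool_pos: [0.4982, 0.0523, 0.0073]
tool_rot: [-3.141, -0.001, 2.229]
contact_force: [-0.4, 1.1, -0.4]
opening: 0.0004
```

```bash
python3 -c "
from h import *
lever()
arc(range(212,245,4),z=.008)"
```

```text
red [243.3 214.1] 16 jig [-100.  -11.] angle -144.5 r 96.0
red [258.4 243.8] 43 jig [-148. -104.] angle -130.2 r 195.0
212 to [0.4988 0.0524 0.008 ] x 0.0004 y 0.0007 z -0.0007 wz 0.3 F [-0.3 -0.  -0.7] t 12.0
216 to [0.5014 0.0474 0.008 ] x -0.0053 y -0.0004 z -0.0007 wz -3.7 F [-0.3 -0.  -0.7] t 12.0
220 to [0.5044 0.0425 0.008 ] x -0.0109 y -0.0011 z -0.0007 wz -7.7 F [-0.3 -0.  -0.7] t 12.0
224 to [0.5077 0.0378 0.008 ] x -0.0166 y -0.0013 z -0.0007 wz -11.7 F [-0.3 -0.  -0.7] t 12.0
228 to [0.5113 0.0334 0.008 ] x -0.0224 y -0.0012 z -0.0007 wz -15.7 F [-0.3 -0.  -0.7] t 12.0
232 to [0.5152 0.0292 0.008 ] x -0.0280 y -0.0006 z -0.0007 wz -19.7 F [-0.3 -0.  -0.7] t 12.0
236 to [0.5194 0.0253 0.008 ] x -0.0337 y 0.0003 z -0.0007 wz -23.7 F [-0.3 -0.  -0.7] t 12.0
240 to [0.5239 0.0217 0.008 ] x -0.0392 y 0.0016 z -0.0007 wz -27.7 F [-0.3 -0.  -0.7] t 12.0
244 to [0.5286 0.0185 0.008 ] x -0.0447 y 0.0033 z -0.0007 wz -31.7 F [-0.3 -0.  -0.7] t 12.0
```

Call:
move_arm --deltas '[{"x": -0.0055, "y": -0.0005, "z": -0.001, "wx": 0, "wy": 0, "wz": -4, "hand": 0}, {"x": -0.011, "y": -0.001, "z": -0.001, "wx": 0, "wy": 0, "wz": -8, "hand": 0}, {"x": -0.0165, "y": -0.0015, "z": -0.001, "wx": 0, "wy": 0, "wz": -12, "hand": 0}, {"x": -0.0225, "y": -0.001, "z": -0.001, "wx": 0, "wy": 0, "wz": -16, "hand": 0}, {"x": -0.028, "y": -0.0005, "z": -0.001, "wx": 0, "wy": 0, "wz": -20, "hand": 0}, {"x": -0.0335, "y": 0, "z": -0.001, "wx": 0, "wy": 0, "wz": -24, "hand": 0}, {"x": -0.039, "y": 0.0015, "z": -0.001, "wx": 0, "wy": 0, "wz": -28, "hand": 0}]'

```text
time: 12.88
tool_pos: [0.5227, 0.0223, 0.0081]
tool_rot: [-3.141, -0.002, 2.716]
contact_force: [-1.7, 0.5, 0.2]
opening: 0.0005
```

```bash
python3 -c "
from h import *
lever()
arc(range(240,270,3),z=.009)"
```

```text
240 to [0.5239 0.0217 0.009 ] x -0.0004 y 0.0001 z -0.0008 wz 0.2 F [-0.4 -0.2 -0.7] t 12.93
243 to [0.5274 0.0193 0.009 ] x -0.0047 y -0.0008 z -0.0008 wz -2.8 F [-0.4 -0.2 -0.7] t 12.93
246 to [0.531 0.017 0.009] x -0.0089 y -0.0014 z -0.0008 wz -5.8 F [-0.4 -0.2 -0.7] t 12.93
249 to [0.5347 0.0149 0.009 ] x -0.0132 y -0.0017 z -0.0008 wz -8.8 F [-0.4 -0.2 -0.7] t 12.93
252 to [0.5386 0.013  0.009 ] x -0.0175 y -0.0019 z -0.0008 wz -11.8 F [-0.4 -0.2 -0.7] t 12.93
255 to [0.5425 0.0113 0.009 ] x -0.0217 y -0.0018 z -0.0008 wz -14.8 F [-0.4 -0.2 -0.7] t 12.93
258 to [0.5465 0.0098 0.009 ] x -0.0260 y -0.0015 z -0.0008 wz -17.8 F [-0.4 -0.2 -0.7] t 12.93
261 to [0.5506 0.0085 0.009 ] x -0.0303 y -0.0010 z -0.0008 wz -20.8 F [-0.4 -0.2 -0.7] t 12.93
264 to [0.5548 0.0075 0.009 ] x -0.0345 y -0.0003 z -0.0008 wz -23.8 F [-0.4 -0.2 -0.7] t 12.93
267 to [0.559  0.0066 0.009 ] x -0.0387 y 0.0007 z -0.0008 wz -26.8 F [-0.4 -0.2 -0.7] t 12.93
```

Call:
move_arm --deltas '[{"x": -0.0045, "y": -0.001, "z": 0, "wx": 0, "wy": 0, "wz": -3, "hand": 0}, {"x": -0.009, "y": -0.0015, "z": 0, "wx": 0, "wy": 0, "wz": -6, "hand": 0}, {"x": -0.013, "y": -0.0015, "z": 0, "wx": 0, "wy": 0, "wz": -9, "hand": 0}, {"x": -0.0175, "y": -0.002, "z": 0, "wx": 0, "wy": 0, "wz": -12, "hand": 0}, {"x": -0.0215, "y": -0.002, "z": 0, "wx": 0, "wy": 0, "wz": -15, "hand": 0}, {"x": -0.024, "y": -0.0015, "z": 0, "wx": 0, "wy": 0, "wz": -17, "hand": 0}]'

```text
time: 13.68
tool_pos: [0.542, 0.0111, 0.0078]
tool_rot: [-3.141, -0.006, 3.011]
contact_force: [-7.3, -1.6, 3.3]
opening: 0.0005
```

```bash
python3 -c "
from h import *
lever()
arc((255,257,258,260,262,264,266),z=.009)"
```

```text
red [258.2 243.5] 32 jig [-148. -103.] angle -130.2 r 194.0
255 to [0.5425 0.0113 0.009 ] x -0.0000 y 0.0003 z -0.0011 wz 2.1 F [-5.5 -0.7  3.3] t 13.72
257 to [0.5452 0.0103 0.009 ] x -0.0028 y -0.0004 z -0.0011 wz 0.1 F [-5.5 -0.7  3.3] t 13.72
258 to [0.5465 0.0098 0.009 ] x -0.0042 y -0.0007 z -0.0011 wz -0.9 F [-5.5 -0.7  3.3] t 13.72
260 to [0.5493 0.0089 0.009 ] x -0.0070 y -0.0012 z -0.0011 wz -2.9 F [-5.5 -0.7  3.3] t 13.72
262 to [0.552  0.0081 0.009 ] x -0.0099 y -0.0016 z -0.0011 wz -4.9 F [-5.5 -0.7  3.3] t 13.72
264 to [0.5548 0.0075 0.009 ] x -0.0127 y -0.0019 z -0.0011 wz -6.9 F [-5.5 -0.7  3.3] t 13.72
266 to [0.5576 0.0069 0.009 ] x -0.0156 y -0.0022 z -0.0011 wz -8.9 F [-5.5 -0.7  3.3] t 13.72
```

Call:
move_arm --deltas '[{"x": -0.002, "y": 0, "z": 0, "wx": 0, "wy": 0, "wz": -1, "hand": 0}, {"x": -0.004, "y": 0, "z": 0, "wx": 0, "wy": 0, "wz": -2, "hand": 0}, {"x": -0.006, "y": -0.0005, "z": 0, "wx": 0, "wy": 0, "wz": -3, "hand": 0}, {"x": -0.007, "y": -0.0005, "z": 0, "wx": 0, "wy": 0, "wz": -3, "hand": 0}]'

```text
time: 14.22
tool_pos: [0.5462, 0.0099, 0.0075]
tool_rot: [-3.141, -0.011, 3.062]
contact_force: [-15.1, -1.4, 9.5]
opening: 0.0003
```

```bash
python3 -c "
from h import *
print(tojig(monitor.observe()['tool_pos'],np.load('jig.npy')))
arc((258,260,262,264),z=.009)"
```

```text
[[-56.6117756  -29.49219703]]
258 to [0.5465 0.0098 0.009 ] x -0.0004 y -0.0001 z -0.0015 wz 1.9 F [-15.1  -1.4   9.5] t 14.22
260 to [0.5493 0.0089 0.009 ] x -0.0032 y -0.0007 z -0.0015 wz -0.1 F [-15.1  -1.4   9.5] t 14.22
262 to [0.552  0.0081 0.009 ] x -0.0060 y -0.0013 z -0.0015 wz -2.1 F [-15.1  -1.4   9.5] t 14.22
264 to [0.5548 0.0075 0.009 ] x -0.0088 y -0.0017 z -0.0015 wz -4.1 F [-15.1  -1.4   9.5] t 14.22
```

The force is 15 N, but with a 9.5 N lift, so the tip bears on the upper part of the round handle. I back off slightly, go lower and push again.

Call:
move_arm --deltas '[{"x": 0.008, "y": 0, "z": 0, "wx": 0, "wy": 0, "wz": 0, "hand": 0}, {"x": 0.01, "y": 0, "z": 0.004, "wx": 0, "wy": 0, "wz": 0, "hand": 0}, {"x": 0.01, "y": 0, "z": 0.007, "wx": 0, "wy": 0, "wz": 0, "hand": 0}, {"x": 0.01, "y": 0, "z": 0.007, "wx": 0, "wy": 0, "wz": 0, "hand": 0}]'

```text
time: 14.72
tool_pos: [0.5418, 0.0104, 0.001]
tool_rot: [3.142, -0.0, 3.064]
contact_force: [0.5, 0.7, -0.9]
opening: 0.0006
```

```bash
python3 -c "
from h import *
arc((258,260,262,264),z=.002)"
```

```text
258 to [0.5465 0.0098 0.002 ] x -0.0048 y -0.0002 z -0.0010 wz 2.0 F [ 0.5  0.7 -0.9] t 14.72
260 to [0.5493 0.0089 0.002 ] x -0.0076 y -0.0009 z -0.0010 wz 0.0 F [ 0.5  0.7 -0.9] t 14.72
262 to [0.552  0.0081 0.002 ] x -0.0104 y -0.0015 z -0.0010 wz -2.0 F [ 0.5  0.7 -0.9] t 14.72
264 to [0.5548 0.0075 0.002 ] x -0.0132 y -0.0019 z -0.0010 wz -4.0 F [ 0.5  0.7 -0.9] t 14.72
```

Call:
move_arm --deltas '[{"x": -0.003, "y": 0, "z": 0, "wx": 0, "wy": 0, "wz": 0, "hand": 0}, {"x": -0.005, "y": 0, "z": 0, "wx": 0, "wy": 0, "wz": 0, "hand": 0}, {"x": -0.0075, "y": -0.0005, "z": 0, "wx": 0, "wy": 0, "wz": 0, "hand": 0}, {"x": -0.009, "y": -0.001, "z": 0, "wx": 0, "wy": 0, "wz": -1, "hand": 0}, {"x": -0.009, "y": -0.001, "z": 0, "wx": 0, "wy": 0, "wz": -1, "hand": 0}]'

```text
time: 15.35
tool_pos: [0.5458, 0.0097, 0.0008]
tool_rot: [3.141, -0.01, 3.082]
contact_force: [-14.0, 2.6, 10.0]
opening: 0.0004
```

```bash
python3 -c "
from h import *
arc((258,260,262,264),z=.002)"
```

```text
258 to [0.5465 0.0098 0.002 ] x -0.0007 y 0.0001 z -0.0012 wz 3.0 F [-14.    2.6  10. ] t 15.35
260 to [0.5493 0.0089 0.002 ] x -0.0035 y -0.0006 z -0.0012 wz 1.0 F [-14.    2.6  10. ] t 15.35
262 to [0.552  0.0081 0.002 ] x -0.0062 y -0.0012 z -0.0012 wz -1.0 F [-14.    2.6  10. ] t 15.35
264 to [0.5548 0.0075 0.002 ] x -0.0091 y -0.0017 z -0.0012 wz -3.0 F [-14.    2.6  10. ] t 15.35
```

Call:
move_arm --deltas '[{"x": -0.0015, "y": 0, "z": 0, "wx": 0, "wy": 0, "wz": 0, "hand": 0}, {"x": -0.003, "y": 0, "z": 0, "wx": 0, "wy": 0, "wz": 0, "hand": 0}, {"x": -0.004, "y": 0, "z": 0, "wx": 0, "wy": 0, "wz": 0, "hand": 0}, {"x": -0.004, "y": 0, "z": 0, "wx": 0, "wy": 0, "wz": 0, "hand": 0}]'

```text
time: 15.85
tool_pos: [0.5459, 0.0097, 0.0004]
tool_rot: [3.141, -0.018, 3.082]
contact_force: [-25.7, 0.9, 17.6]
opening: 0.0005
```

```bash
python3 -c "
from h import *
arc((260,),z=.002)
s=viewer.read_camera('top')
cv2.imwrite('pics/t5.png',cv2.resize(s[150:260,220:340,::-1],None,fx=5.4,fy=5.4,interpolation=cv2.INTER_CUBIC))"
```

```text
260 to [0.5493 0.0089 0.002 ] x -0.0034 y -0.0006 z -0.0016 wz 1.0 F [-25.7   0.9  17.6] t 15.85
```

The force rose by 12 N with only 0.1 mm of motion, so the lever is on its limit. I back off, rise and check.

Call:
move_arm --deltas '[{"x": 0.012, "y": 0, "z": 0, "wx": 0, "wy": 0, "wz": 0, "hand": 0}, {"x": 0.02, "y": 0, "z": 0, "wx": 0, "wy": 0, "wz": 0, "hand": 0}, {"x": 0.025, "y": 0, "z": -0.05, "wx": 0, "wy": 0, "wz": 0, "hand": 0}, {"x": 0.03, "y": 0, "z": -0.1, "wx": 0, "wy": 0, "wz": 0, "hand": 0}, {"x": 0.06, "y": 0, "z": -0.15, "wx": 0, "wy": 0, "wz": 0, "hand": 0}, {"x": 0.1, "y": 0, "z": -0.17, "wx": 0, "wy": 0, "wz": 0, "hand": 0}, {"x": 0.12, "y": 0, "z": -0.17, "wx": 0, "wy": 0, "wz": 0, "hand": 0}, {"x": 0.12, "y": 0, "z": -0.17, "wx": 0, "wy": 0, "wz": 0, "hand": 0}]'

```text
time: 16.9
tool_pos: [0.4344, 0.0156, 0.172]
tool_rot: [-3.142, 0.002, 3.082]
contact_force: [1.1, -0.6, 0.2]
opening: 0.0006
```

Run:
```python
from h import *
s=viewer.read_camera('top')[150:260,220:340,::-1]; p=np.load("jig.npy"); c=viewer.camera_params("top")
cv2.imwrite('pics/t6.png',cv2.resize(s,None,fx=5.4,fy=5.4,interpolation=cv2.INTER_CUBIC))
print(((proj(w([(5,15),(45,15)],.058,p),c)-[219.6,149.6])*5.4).round())
a=np.radians(260);print("handle end @260",((proj(w([(-22.5+106*np.cos(a),45+106*np.sin(a))],.046,p),c)-[219.6,149.6])*5.4).round())
lever(); print(monitor.observe()["contact_force"])
```

```text
[[282. 227.]
 [273. 139.]]
handle end @260 [[458. 316.]]
red [277.7 207. ] 141 jig [-33. -32.] angle -97.9 r 78.0
red [258.4 243.7] 42 jig [-148. -104.] angle -130.2 r 195.0
[-0.71463203 -0.45716886 -0.28130941]
```

View pics/t6.png

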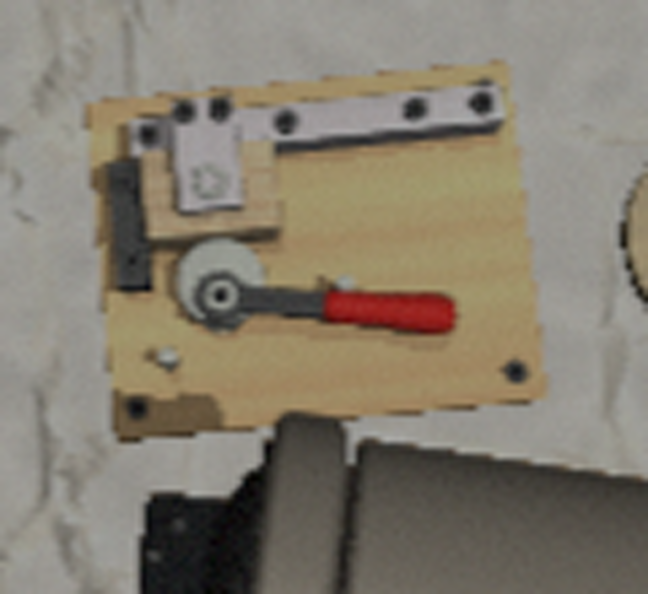

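The handle lies against its limit pin, with its end at (456,313) against (458,316) predicted for 260°. The block's corners are at (280,228) and (274,140) against (282,227) and (273,139) predicted for the seated pose. The marker's cap has not moved.

```bash
python3 -c "
from cell import robot
print(robot.hand_in())"
```

```text
the job is handed in; nothing more can be done
None
```

The block is home against the end stop and the lever is fully over on its limit; I handed the job in at about 17 s with the arm clear.

- **Block:** I pushed it with the closed fingertips until the force rose to 9 N at the expected stop position. In the last top picture its visible corners are within about 1 mm of where a seated block should appear.
- **Lever:** I pushed it round until the force rose from 14 to 26 N with about 0.1 mm of motion. Afterwards the handle read 262° from the picture against 260° nominal, lying against its limit pin, and the contact force was about zero.
- **What disagreed:** The visible fingertips sit about 25 mm above the reported tool point. Because of this my first sweep at the lever passed over the handle without touching it, and the block push bore only near the block's top. I repeated the lever sweep lower and it worked. There was also an unexplained upward force, up to 18 N, on the tool during the final push.
- **Bystanders:** The red marker's cap was at the same pixel before and after. I never touched the tape roll or the cup, but I did not measure either one again at the end.

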